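# Park the cutter of the roll bin in its clip

## Robot

A 6-joint arm with a two-finger parallel gripper is mounted at the origin on the work surface. World frame = base frame: x ahead of the robot, y to its left, z up, the work surface at z = 0. Lengths are in m, angles in degrees, forces in N, time in s.
With the tool pointing down it reaches from about 0.375 to 0.9 m from the base axis. Payload 3.1 kg.
Tool frame: the origin (TCP) lies at the very end of the fingers, on their centre line; the grasp point (between the pads) lies 19 mm behind it; z points along the fingers, y is the line along which they close (so a half turn about z gives the same grasp; the last joint's range is limited). The gripper opens to 87 mm and grips with 3 to 60 N. Pads are 19 mm wide; open, the fingers measure 117 mm over their backs; the gripper's body (75 mm by 190 mm) begins 51 mm behind the grasp point.
Start: joints at [-74.685, 30.224, 82.088, -0, 67.689, -10.227], TCP at [0.27, -0.564, 0.223] pointing down, gripper open.
Joint ranges: [-176.69, 176.69], [-43.24, 126.21], [12.49, 139.97], [-82, 262], [0, 151.66], [-163.58, 163.58]. Speed limits (degrees/s): [159.86, 159.86, 180, 180, 180, 180].

## Interface

Orientations are given as a 3x3 rotation matrix whose columns are the frame's x, y, z axes.
In Python, from rig import * gives the robot as it stands.
- The arm moves only by the tool jog_arm, never from a script. Its arguments are lists of equal length, an entry for each row: "delta_pos": the shift along the world's x, y, z in cm, a list of three; "turn": the turn about the world's z in degrees; "grip": the closure, from 0 (fully open) to 1 (shut). In form: {"delta_pos": [[x, y, z], ...], "turn": [turn, ...], "grip": [grip, ...]}. A call has 1 to 12 rows; each row is the pose to reach, as a shift and turn from the pose commanded when the call began; what a row does not reach only later rows make up. A row lasts 1/8 s, in which the tool goes at most 62.5 mm and 10.7 degrees, less where a joint would pass 70% of its speed; a pose out of reach is approached as far as the arm can. A call with a gripper value outside its range is refused whole. The fingers move at their own pace and stop on an object; the grip force is fixed at half the most. Time passes only in rows, so rows that repeat a pose let the fingers close. It gives the time, the measured TCP pose, the force, the opening and the grip force at its end, in the units of the state.
- read_state(): the state, without advancing time (a new reading comes with each control period).
- capture(name): name is "scene" or "top" or "wrist"; returns a dict with "color" (400x640x3 uint8, blue, green, red), "fovy" (degrees; the focal length in pixels is half the picture's height over the tangent of half this angle, whatever the lens; pixels are square), "cx", "cy" (the principal point, pixels), "k1" (the pictures are not rectified: a ray, as slopes to the right and down, at radius r is drawn at 1 + k1 r^2 times it, then the intrinsics apply), "camera_from_world" (4x4, takes a point from world to camera coordinates). Camera axes: x right, y up, looking along -z (the intrinsics and any distortion apply to the point x, -y, -z); pixel columns grow to the right and rows downward; lengths in m; the calibration is good to about 2 mm. A picture is of the moment at which its call begins. There is no depth.
- hand_in(): hands the job in; it is judged then, once.
The state is a dict: "time_s": time; "joint_positions": joint angles; "qvel": joint speeds; "tau": joint torques, N m; "position": TCP position; "tcp_rot": TCP orientation; "force": force on the tool from outside, world axes, zero at the start; "moment": the same for the moment, N m; "opening": opening from 0.0 (shut) to 1.0 (fully open); "grasp_force": force on a finger pad.
Only numpy, scipy, OpenCV 4.12 (cv2) and the standard library are available. Lean on these libraries where they do the work, as an engineer would, in place of code of your own. Each camera call takes 0.05 s, during which the arm holds its last target. There are 200 camera calls.

## Task

Park the cutter on the plastic roll bin: use the fingertips to push the side of the carriage's upright fin along the rail, gently, until the carriage snaps into the parking clip (the clip with two cross ribs and upright ears, not the flat cover plate) and stays there by itself. Only push it, never pinch the fin; leave everything else on the counter where it stands, and take the hand clear at the end.

Things in the scene. Friction and masses are not known exactly. Their poses are not given: they have to be found in the camera images.
- bin: Grey plastic roll bin fixed to the counter, 100 (x) x 420 (y) x 85 mm high; origin: centre of its underside; its y axis runs along the rail. An aluminium rail (30 mm wide, 6 mm high, 400 mm long) lies along the middle of its flat top, with a black end block (40 wide, 12 long, 22 mm high) at each end.
- carriage (a joint): Position of the black cutter carriage, metres along the bin's +y, 0 at the middle of the rail, end stops at -0.165 and 0.165. About 0.5 N slides it freely, about 7 N climbs the clip's first rib, then the force falls suddenly as it snaps into the clip (it may jump a few mm ahead of the finger); about 7 N would push it on out of the clip.
- fin_mid (a point): Centre of the carriage's upright fin, which stands on the middle of the carriage (plate 56 across x 36 mm along the rail, its top 16 mm below this point and 20 mm above the bin's flat top). The fin is 40 mm across the rail, 12 mm thick along it, 32 mm high (16 mm up and down from this point); its axes are those of the bin. Touching both its left and right half (each 6 mm thick) with over 1.5 N at once counts as pinching.
- clip: White plastic parking clip fixed across the rail, 22 mm along it: two round ribs on the rail top, 13 mm apart, 4 mm high; each side, 42 mm from the rail's middle, a notched ear reaching 24 mm above the bin's flat top. Origin: its centre, level with the flat top; axes as the bin's. Parked: the fin over this centre along the rail (self-centring from 3 mm). 80 to 130 mm either way from the bin's middle.
- cover: Flat white cover plate across the rail, 94 x 22 mm, without ribs or ears, on the other side of the rail from the clip; the carriage passes over it without a catch. Origin: its centre at the level of the bin's flat top.
- jar: Bystander: white ceramic clip-top jar, 100 mm across, 126 mm high; origin: centre of its underside.
- grater: Bystander: steel box grater, 70 x 100 x 217 mm high; origin: centre of its underside.
- masher: Bystander: wooden masher lying down, 250 mm long, head 68 mm across; origin: under its handle, x axis to the head.
- pot_lid: Bystander: aluminium pot lid, 194 mm across, 50 mm high with its knob; origin: centre of its underside.
- mug: Bystander: mug, 82 mm across, 92 mm high; origin: centre of its underside.
- shaker: Bystander: small ceramic salt shaker, 46 mm across, 75 mm high, beside the bin on the robot's side; origin: centre of its underside.
- spoon: Bystander: steel spoon with a wooden handle, lying down; origin: under its middle.

How it is judged:
By the outcome, as a careful person would: the job done as asked, in the order asked, and still so for the second after the job is handed in, with the robot touching nothing.
It also fails if it takes over 40 s, if anything falls off the work surface, if the arm or the gripper's body presses on something with over 40 N, if the wrist force passes 120 N, or if a joint passes its speed limit or range.

## Working session

There is one attempt and no reset: what is moved stays moved. The work goes in short steps, Python scripts to look and compute and a tool call to move; the robot and the scene stay as the last step left them, time stands still between calls to the robot, and variables do not carry over. Pictures are saved under pics/ and viewed, at most 10 in all, crops included, and the job is handed in when it is done.

Besides the shell and the picture viewer there is one more tool, called after "Request:" by a JSON object that holds its "op" and its "data", one argument or row to a line. jog_arm: Moves the arm, as the interface text tells. Its arguments: {"type":"object","properties":{"delta_pos":{"type":"array"},"turn":{"type":"array"},"grip":{"type":"array"}},"required":["delta_pos","turn","grip"]}

```bash
mkdir -p pics; cat > h.py <<'E'
from rig import *
import numpy as np, cv2
def K(c):
    f=200/np.tan(np.radians(c["fovy"]/2)); return np.array([[f,0,c["cx"]],[0,f,c["cy"]],[0,0,1.]])
def ray(c,u,v):
    p=cv2.undistortPoints(np.array([[[u,v]]],float),K(c),np.array([c["k1"],0,0,0.]))[0,0] if False else None
    k=K(c); d=np.array([(u-k[0,2])/k[0,0],(v-k[1,2])/k[1,1]]); s=d.copy()
    for _ in range(30): s=d/(1+c["k1"]*(s@s))
    T=np.array(c["camera_from_world"]); R=T[:3,:3]
    return -R.T@T[:3,3], R.T@np.array([s[0],-s[1],-1.])
def onz(c,u,v,z):
    o,d=ray(c,u,v); return o+d*(z-o[2])/d[2]
def proj(c,P):
    T=np.array(c["camera_from_world"]); p=T[:3,:3]@np.array(P)+T[:3,3]
    s=np.array([p[0],-p[1]])/-p[2]; s=s*(1+c["k1"]*(s@s)); k=K(c)
    return s*k[0,0]+k[:2,2]
E
python3 - <<'E'
from h import *
import pickle
cs={n:capture(n) for n in ("scene","top")}
pickle.dump(cs,open("c0.pkl","wb"))
for n in cs: cv2.imwrite(f"pics/{n}0.png",cs[n]["color"])
print(read_state()["time_s"])
for n in cs:
  o,d=ray(cs[n],320,200);print(n,o,d,cs[n]["k1"])
E
```

```text
0.1
scene [1.21360924 0.92825169 0.84860429] [-0.51239973 -0.66914444 -0.53849286] -0.0007053758112162126
top [ 0.36331983 -0.00778752  1.4568145 ] [ 0.13103052 -0.02756661 -0.99108987] 0.04672413761566783
```

View pics/top0.png

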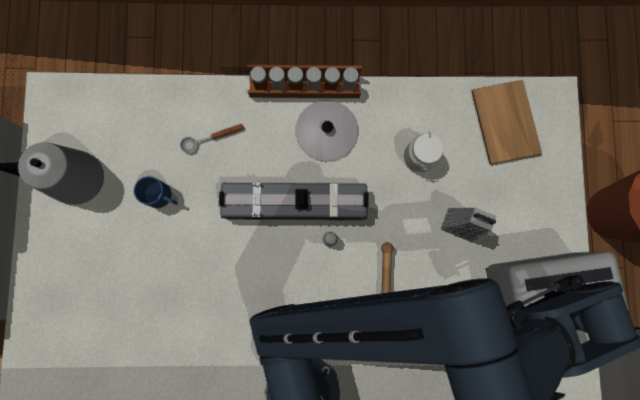

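View pics/scene0.png

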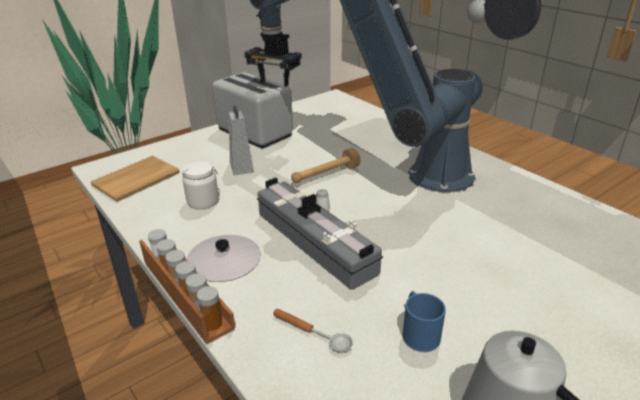

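The top view shows the bin at columns 220–368, with the carriage at about (302,200). The ribbed white clip is near (257,200) on the +y side, and the plain cover is near (333,200). The shaker stands at (330,239). I'll zoom in to confirm.

```bash
python3 - <<'E'
from h import *
import pickle
cs=pickle.load(open("c0.pkl","rb")); t=cs["top"];s=cs["scene"]
a=cv2.resize(t["color"][170:255,210:380],None,fx=4.6,fy=4.6,interpolation=cv2.INTER_CUBIC)[:,:780]
b=cv2.resize(s["color"][170:290,250:390],None,fx=2,fy=2,interpolation=cv2.INTER_CUBIC)
im=np.zeros((600,800,3),np.uint8); im[:min(a.shape[0],360),:a.shape[1]]=a[:360]; b=b[:240]; im[360:360+b.shape[0],:b.shape[1]]=b
cv2.imwrite("pics/z.png",im)
g=cv2.cvtColor(t["color"],cv2.COLOR_BGR2GRAY)
# rail line profile: rows 196-204
print("row200",[(i,int(g[196:204,i].mean())) for i in range(214,374)])
for nm,u,v,z in [("clip",257,200,.085),("cover",333.5,200,.085),("fin",302,200,.137),("L end",220,200,.085),("R end",368,200,.085),("shk",330,238,.07)]:
    print(nm,onz(t,u,v,z).round(4))
E
```

```text
row200 [(214, 164), (215, 163), (216, 161), (217, 153), (218, 121), (219, 48), (220, 22), (221, 16), (222, 12), (223, 25), (224, 60), (225, 103), (226, 143), (227, 147), (228, 147), (229, 146), (230, 146), (231, 146), (232, 146), (233, 146), (234, 146), (235, 145), (236, 145), (237, 145), (238, 145), (239, 145), (240, 145), (241, 145), (242, 145), (243, 144), (244, 144), (245, 144), (246, 145), (247, 145), (248, 145), (249, 145), (250, 145), (251, 146), (252, 154), (253, 173), (254, 172), (255, 156), (256, 171), (257, 162), (258, 175), (259, 160), (260, 120), (261, 142), (262, 146), (263, 146), (264, 146), (265, 146), (266, 146), (267, 146), (268, 146), (269, 146), (270, 146), (271, 146), (272, 146), (273, 146), (274, 146), (275, 146), (276, 146), (277, 146), (278, 145), (279, 146), (280, 145), (281, 143), (282, 137), (283, 134), (284, 130), (285, 126), (286, 124), (287, 124), (288, 124), (289, 124), (290, 124), (291, 123), (292, 123), (293, 122), (294, 111), (295, 58), (296, 21), (297, 15), (298, 14), (299, 14), (300, 14), (301, 14), (302, 13), (303, 12), (304, 6), (305, 5), (306, 6
[... 269 characters left out ...]
132), (330, 161), (331, 164), (332, 164), (333, 164), (334, 163), (335, 163), (336, 159), (337, 142), (338, 139), (339, 141), (340, 141), (341, 142), (342, 141), (343, 141), (344, 141), (345, 141), (346, 141), (347, 141), (348, 140), (349, 140), (350, 140), (351, 140), (352, 140), (353, 140), (354, 140), (355, 139), (356, 139), (357, 139), (358, 139), (359, 139), (360, 138), (361, 134), (362, 114), (363, 78), (364, 22), (365, 17), (366, 14), (367, 20), (368, 52), (369, 86), (370, 90), (371, 89), (372, 89), (373, 90)]
clip [0.5439 0.1337 0.085 ]
cover [ 0.5448 -0.0845  0.085 ]
fin [0.5376 0.005  0.137 ]
L end [0.5435 0.2386 0.085 ]
R end [ 0.5453 -0.1832  0.085 ]
shk [ 0.4372 -0.075   0.07  ]
```

View pics/z.png

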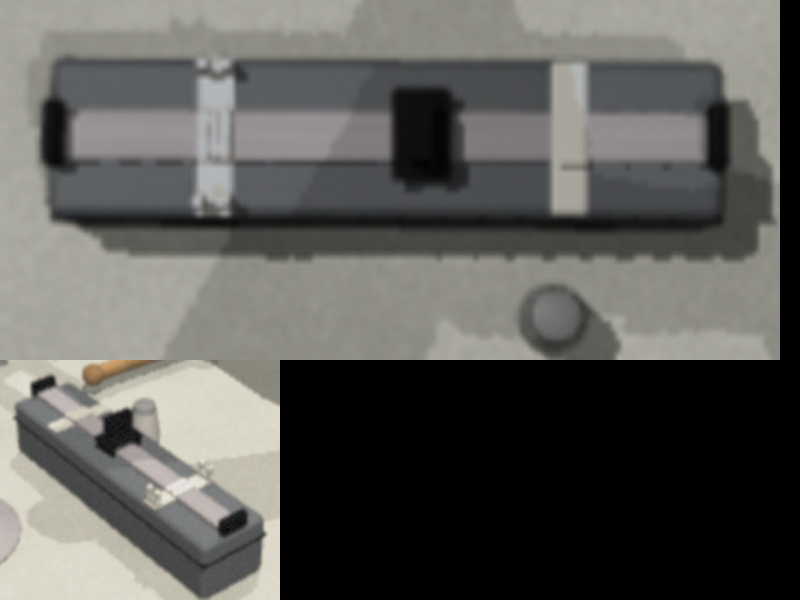

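```bash
python3 - <<'E'
from h import *
import pickle
t=pickle.load(open("c0.pkl","rb"))["top"]
f=lambda u,v,z: onz(t,u,v,z).round(4)
z=4.6
P=lambda x,y:(210+(x+.5)/z-.5,170+(y+.5)/z-.5)
print("clip",f(*P(215,137),.087),"ears",f(*P(213,64),.1),f(*P(213,212),.1))
print("cover",f(*P(569,138),.087))
print("fin plate -y/+y edges",f(*P(453,150),.105),f(*P(393,150),.105), "fin top",f(*P(393,110),.137),f(*P(453,110),.137))
print("blocks",f(*P(55,132),.107),f(*P(717,135),.107))
print("rail edges L",f(*P(90,110),.091),f(*P(90,161),.091),"R",f(*P(690,110),.091),f(*P(690,162),.091))
s=read_state();print(s["tcp_rot"],s["position"],s["force"],s["opening"])
E
```

```text
clip [0.5454 0.1354 0.087 ] ears [0.589 0.136 0.1  ] [0.4975 0.1344 0.1   ]
cover [ 0.5457 -0.0839  0.087 ]
fin plate -y/+y edges [ 0.5356 -0.0119  0.105 ] [0.5355 0.0248 0.105 ] fin top [0.5555 0.0242 0.137 ] [ 0.5557 -0.0117  0.137 ]
blocks [0.5454 0.2304 0.107 ] [ 0.5453 -0.1734  0.107 ]
rail edges L [0.5614 0.2121 0.091 ] [0.5297 0.2113 0.091 ] R [ 0.563  -0.1588  0.091 ] [ 0.5305 -0.1584  0.091 ]
[[ 9.02263670e-01  4.31184397e-01 -5.33917644e-04]
 [ 4.31184591e-01 -9.02261708e-01  1.91289292e-03]
 [ 3.43076133e-04 -1.95615085e-03 -9.99998028e-01]] [ 0.26932578 -0.56324599  0.22166074] [ 0.73878161  0.28646784 -0.26541978] 1.001564637180803
```

Request:
{"op": "jog_arm", "data": {
  "delta_pos": [
    [0,0,6],
    [0,0,12],
    [0,0,15]
  ],
  "turn": [0,0,0],
  "grip": [1,1,1]
}}

```text
time_s: 0.48
position: [0.2699, -0.5648, 0.3762]
tcp_rot: [[0.902, 0.431, 0.001], [0.431, -0.902, -0.005], [-0.001, 0.005, -1.0]]
force: [0.4, -0.9, -0.8]
opening: 0.742
grasp_force: 0.0
```

Request:
{"op": "jog_arm", "data": {
  "delta_pos": [
    [2.5,4.7,0],
    [5,9.4,0],
    [7.5,14.1,0],
    [10,18.8,0],
    [12.5,23.5,0],
    [15,28.2,0],
    [17.5,32.9,0],
    [20,37.6,-2],
    [22.5,42,-4],
    [25,45,-8],
    [27.5,47.4,-12],
    [27.5,47.4,-12]
  ],
  "turn": [6,12,18,24,30,36,42,48,54,60,64.5,64.5],
  "grip": [1,1,1,1,1,1,1,1,1,1,1,1]
}}

```text
time_s: 1.98
position: [0.5431, -0.0873, 0.2488]
tcp_rot: [[-0.004, 1.0, -0.008], [1.0, 0.004, 0.003], [0.003, -0.008, -1.0]]
force: [-1.0, -0.3, 0.2]
opening: 0.002
grasp_force: 0.0
```

```bash
python3 - <<'E'
from h import *
import pickle
s=read_state();print(s["position"],s["tcp_rot"],s["force"],s["opening"],s["time_s"])
c=capture("wrist");pickle.dump(c,open("w1.pkl","wb"));cv2.imwrite("pics/w1.png",c["color"])
for p in [(.545,.135,.085),(.545,.0065,.137),(.545,.2304,.107)]: print(proj(c,p))
E
```

```text
[ 0.54307913 -0.08734984  0.24876573] [[-0.003909    0.99996191 -0.00780321]
 [ 0.99998717  0.00393399  0.00318999]
 [ 0.00322057 -0.00779064 -0.99996447]] [-1.01351666 -0.31119215  0.24825705] 0.0020034509606937758 1.975
[322.02945004 -30.09202716]
[321.39594223 102.45301921]
[ 322.82608497 -170.46364468]
```

View pics/w1.png

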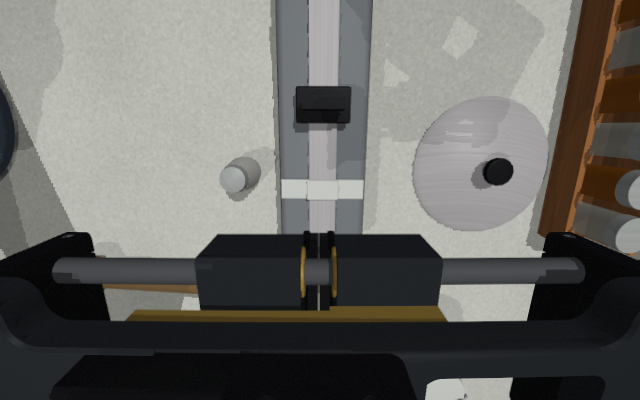

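The fin is at (322,102) and the cover plate at (322,189), matching the projected estimates. Next I descend behind the fin.

Request:
{"op": "jog_arm", "data": {
  "delta_pos": [
    [0,2,-4],
    [0,4,-8],
    [0,5,-11],
    [0,5,-13],
    [0,5,-13.5],
    [0,5,-13.5]
  ],
  "turn": [0,0,0,0,0,0],
  "grip": [1,1,1,1,1,1]
}}

```text
time_s: 2.78
position: [0.5452, -0.0409, 0.1187]
tcp_rot: [[0.001, 1.0, 0.002], [1.0, -0.001, -0.001], [-0.001, 0.002, -1.0]]
force: [-0.9, 0.4, 0.7]
opening: 0.002
grasp_force: 0.0
```

```bash
python3 - <<'E'
from h import *
for _ in range(1):
    s=read_state();print(s["position"],s["force"])
E
```

```text
[ 0.54518965 -0.04090859  0.11865246] [-0.86804075  0.44859533  0.68362347]
```

Request:
{"op": "jog_arm", "data": {
  "delta_pos": [
    [0,1,0],
    [0,2,0],
    [0,2.3,0],
    [0,2.6,0],
    [0,2.9,0],
    [0,3.2,0],
    [0,3.5,0],
    [0,3.8,0],
    [0,4.1,0],
    [0,4.4,0],
    [0,4.7,0],
    [0,5,0]
  ],
  "turn": [0,0,0,0,0,0,0,0,0,0,0,0],
  "grip": [1,1,1,1,1,1,1,1,1,1,1,1]
}}

```text
time_s: 4.28
position: [0.5446, 0.0103, 0.1175]
tcp_rot: [[-0.001, 1.0, 0.0], [1.0, 0.001, -0.0], [-0.0, 0.0, -1.0]]
force: [0.5, -0.8, -0.1]
opening: 0.005
grasp_force: 0.2
```

```bash
python3 - <<'E'
from h import *
import pickle
s=read_state();print(s["position"],s["force"])
c=capture("wrist");cv2.imwrite("pics/w2.png",c["color"]);pickle.dump(c,open("w2.pkl","wb"))
E
```

```text
[0.54460041 0.01031622 0.11754856] [ 0.52122016 -0.84927183 -0.08806324]
```

View pics/w2.png

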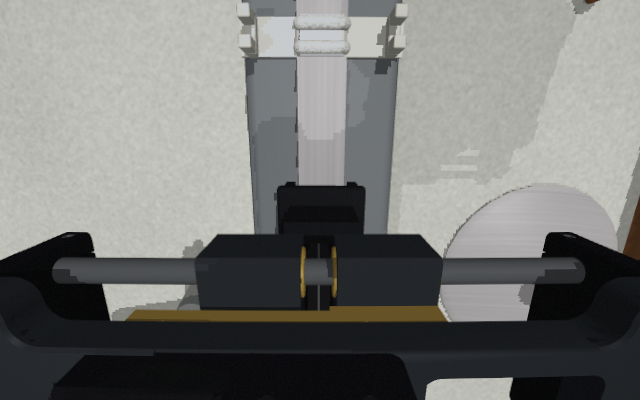

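The carriage is ahead of the fingers, with its front edge at about row 185. The clip's ribs are at rows 20 and 47, columns 295–350, and its ears at columns 245 and 400.

```bash
python3 - <<'E'
from h import *
import pickle
c=pickle.load(open("w2.pkl","rb"))
for n,u,v,z in [("ribN",322,46,.094),("ribF",322,19.5,.094),("clip near",280,57.5,.086),("clip far",280,17,.086),("car front",321,186,.105),("fin top front",321,206,.137)]: print(n,onz(c,u,v,z).round(4))
E
```

```text
ribN [0.5471 0.1286 0.094 ]
ribF [0.547  0.1426 0.094 ]
clip near [0.5212 0.1241 0.086 ]
clip far [0.5219 0.1466 0.086 ]
car front [0.5466 0.0468 0.105 ]
fin top front [0.5463 0.0428 0.137 ]
```

Request:
{"op": "jog_arm", "data": {
  "delta_pos": [
    [0,0.4,0],
    [0,0.9,0],
    [0,1.4,0],
    [0,1.9,0],
    [0,2.4,0],
    [0,2.9,0],
    [0,3.4,0],
    [0,3.9,0],
    [0,4.4,0],
    [0,4.9,0],
    [0,5.4,0],
    [0,5.8,0]
  ],
  "turn": [0,0,0,0,0,0,0,0,0,0,0,0],
  "grip": [1,1,1,1,1,1,1,1,1,1,1,1]
}}

```text
time_s: 5.82
position: [0.5445, 0.0685, 0.1176]
tcp_rot: [[-0.001, 1.0, 0.0], [1.0, 0.001, -0.0], [-0.0, 0.0, -1.0]]
force: [-0.1, -0.0, 0.1]
opening: 0.001
grasp_force: 0.3
```

Request:
{"op": "jog_arm", "data": {
  "delta_pos": [
    [0,0.4,0],
    [0,0.8,0],
    [0,1.2,0],
    [0,1.6,0],
    [0,2.0,0],
    [0,2.3,0],
    [0,2.6,0],
    [0,2.8,0],
    [0,3.0,0]
  ],
  "turn": [0,0,0,0,0,0,0,0,0],
  "grip": [1,1,1,1,1,1,1,1,1]
}}

```text
time_s: 6.95
position: [0.5445, 0.0982, 0.1175]
tcp_rot: [[-0.001, 1.0, -0.0], [1.0, 0.001, -0.0], [-0.0, -0.0, -1.0]]
force: [0.7, -0.5, -0.4]
opening: 0.004
grasp_force: 0.2
```

```bash
python3 - <<'E'
from h import *
import pickle
s=read_state();print(s["position"],s["force"])
t=capture("top");w=capture("wrist");pickle.dump((t,w),open("w3.pkl","wb"))
im=np.zeros((600,640,3),np.uint8);im[:260]=w["color"][:260]
im[260:600]=cv2.resize(t["color"][170:224,212:313],(640,340),interpolation=cv2.INTER_CUBIC)
cv2.imwrite("pics/w3.png",im)
E
```

```text
[0.54446867 0.09823174 0.11754892] [ 0.69845291 -0.48831673 -0.40069448]
```

View pics/w3.png

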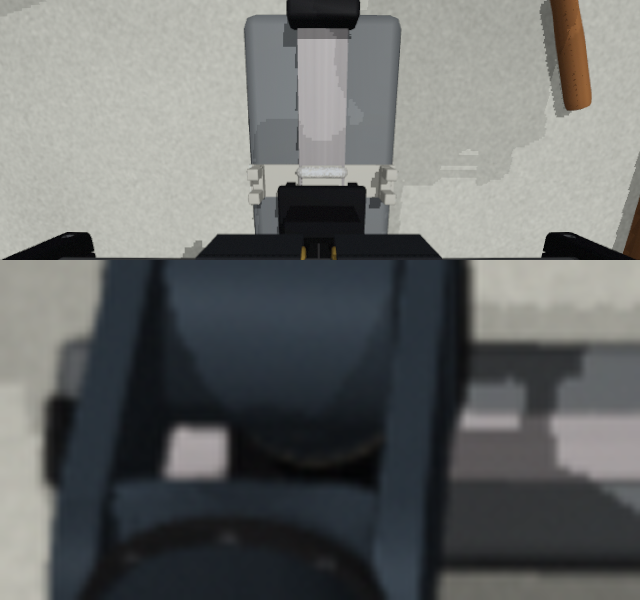

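The carriage front edge is still at row 185, so it is in contact. That puts its centre about 18 mm short of the clip centre. From here I take small steps and watch the force.

Request:
{"op": "jog_arm", "data": {
  "delta_pos": [
    [0,0.15,0],
    [0,0.3,0],
    [0,0.45,0],
    [0,0.6,0]
  ],
  "turn": [0,0,0,0],
  "grip": [1,1,1,1]
}}

```text
time_s: 7.55
position: [0.5443, 0.104, 0.1175]
tcp_rot: [[-0.001, 1.0, -0.0], [1.0, 0.001, -0.0], [-0.0, -0.0, -1.0]]
force: [-1.4, -3.1, 0.1]
opening: 0.006
grasp_force: 1.4
```

Request:
{"op": "jog_arm", "data": {
  "delta_pos": [
    [0,0.1,0],
    [0,0.2,0]
  ],
  "turn": [0,0],
  "grip": [1,1]
}}

```text
time_s: 7.8
position: [0.5444, 0.1046, 0.1176]
tcp_rot: [[-0.002, 1.0, -0.001], [1.0, 0.002, -0.003], [-0.003, -0.001, -1.0]]
force: [-1.1, -7.9, 1.2]
opening: 0.004
grasp_force: 4.0
```

Request:
{"op": "jog_arm", "data": {
  "delta_pos": [
    [0,0.05,0],
    [0,0.1,0]
  ],
  "turn": [0,0],
  "grip": [1,1]
}}

```text
time_s: 8.05
position: [0.5444, 0.1048, 0.1176]
tcp_rot: [[-0.002, 1.0, -0.001], [1.0, 0.002, -0.004], [-0.004, -0.001, -1.0]]
force: [-0.6, -9.9, 1.2]
opening: 0.004
grasp_force: 4.8
```

Request:
{"op": "jog_arm", "data": {
  "delta_pos": [
    [0,0.05,0],
    [0,0.1,0]
  ],
  "turn": [0,0],
  "grip": [1,1]
}}

```text
time_s: 8.3
position: [0.5444, 0.1051, 0.1176]
tcp_rot: [[-0.003, 1.0, -0.001], [1.0, 0.003, -0.005], [-0.005, -0.001, -1.0]]
force: [-0.2, -11.2, 0.7]
opening: 0.004
grasp_force: 5.7
```

Request:
{"op": "jog_arm", "data": {
  "delta_pos": [
    [0,0.05,0],
    [0,0.05,0]
  ],
  "turn": [0,0],
  "grip": [1,1]
}}

```text
time_s: 8.55
position: [0.5443, 0.1066, 0.1176]
tcp_rot: [[-0.002, 1.0, -0.001], [1.0, 0.001, -0.003], [-0.003, -0.001, -1.0]]
force: [-1.8, -7.5, 1.7]
opening: 0.007
grasp_force: 3.6
```

```bash
python3 - <<'E'
from h import *
s=read_state();print(s["position"],s["force"],s["moment"])
w=capture("wrist");c=capture("scene")
im=np.zeros((600,640,3),np.uint8);im[:260]=w["color"][:260]
im[260:600]=cv2.resize(c["color"][180:286,260:460],(640,340),interpolation=cv2.INTER_CUBIC)
cv2.imwrite("pics/w4.png",im)
E
```

```text
[0.54434388 0.10658828 0.11758136] [-1.77725949 -7.5338945   1.71082724] [-1.21744345  0.06083252 -0.02674319]
```

View pics/w4.png

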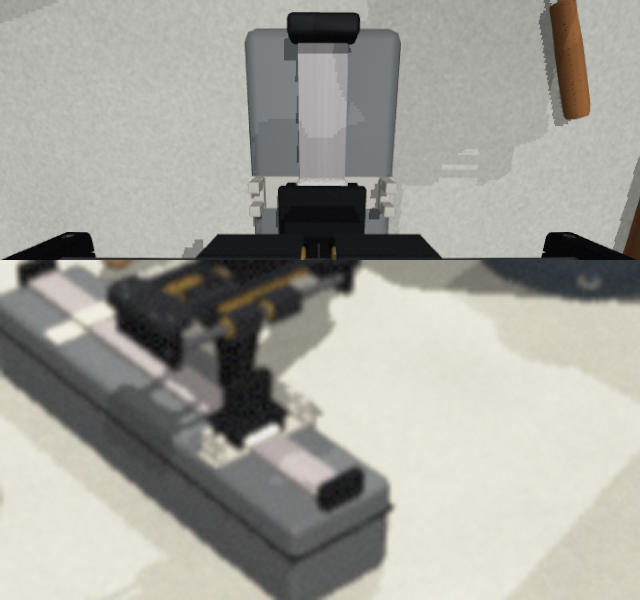

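The carriage is now over the first rib, with its front edge at row 185 and level with the far rib. Force has dropped from 11 to 7.5 N and it is moving again, so I continue in small steps.

Request:
{"op": "jog_arm", "data": {
  "delta_pos": [
    [0,0.05,0],
    [0,0.1,0]
  ],
  "turn": [0,0],
  "grip": [1,1]
}}

```text
time_s: 8.9
position: [0.5443, 0.1084, 0.1175]
tcp_rot: [[-0.001, 1.0, -0.001], [1.0, 0.001, -0.002], [-0.002, -0.001, -1.0]]
force: [-1.9, -4.2, 0.2]
opening: 0.008
grasp_force: 2.3
```

Request:
{"op": "jog_arm", "data": {
  "delta_pos": [
    [0,0.05,0],
    [0,0.1,0]
  ],
  "turn": [0,0],
  "grip": [1,1]
}}

```text
time_s: 9.15
position: [0.5443, 0.1107, 0.1175]
tcp_rot: [[-0.0, 1.0, -0.0], [1.0, 0.0, 0.0], [0.0, -0.0, -1.0]]
force: [-0.1, -2.6, 0.1]
opening: 0.007
grasp_force: 1.0
```

```bash
cat > m.py <<'E'
from h import *
s=read_state();print(s["position"],s["force"])
w=capture("wrist");g=cv2.cvtColor(w["color"],cv2.COLOR_BGR2GRAY)[:235,316:328].mean(1)
d=np.where(g>60)[0].max()+1
hi,lo=g[d-4],g[d+4];v=d-.5
print(d,g[d-6:d+5].round(),"centre y",onz(w,321,v,.105)[1]-.018)
E
python3 m.py
```

```text
[0.544327   0.11072128 0.11751095] [-0.05076808 -2.62652701  0.11431351]
186 [155. 155. 155. 156. 166. 145.  14.  17.  20.  22.  22.] centre y 0.1295680012968663
```

Request:
{"op": "jog_arm", "data": {
  "delta_pos": [
    [0,0.05,0],
    [0,0.1,0],
    [0,0.1,0]
  ],
  "turn": [0,0,0],
  "grip": [1,1,1]
}}

```text
time_s: 9.57
position: [0.5449, 0.1121, 0.1176]
tcp_rot: [[-0.001, 1.0, 0.001], [1.0, 0.001, 0.001], [0.001, 0.001, -1.0]]
force: [-0.1, 0.3, 0.3]
opening: 0.005
grasp_force: 0.0
```

```bash
python3 m.py
```

```text
[0.54487603 0.11212001 0.11762635] [-0.06971261  0.34570881  0.28976986]
186 [155. 155. 155. 155. 134.  70.  15.  18.  20.  22.  23.] centre y 0.13094313805722943
```

Request:
{"op": "jog_arm", "data": {
  "delta_pos": [
    [0,0.05,0],
    [0,0.1,0],
    [0,0.1,0]
  ],
  "turn": [0,0,0],
  "grip": [1,1,1]
}}

```text
time_s: 10.0
position: [0.5446, 0.1127, 0.1176]
tcp_rot: [[-0.001, 1.0, 0.0], [1.0, 0.001, 0.0], [0.0, 0.0, -1.0]]
force: [-0.2, 0.0, -0.7]
opening: 0.003
grasp_force: 0.0
```

```bash
python3 m.py
```

```text
[0.54455883 0.1126772  0.11757401] [-0.2089112   0.03500497 -0.73860359]
179 [157. 157. 157. 157. 157. 128.  14.  17.  21.  23.  24.] centre y 0.13591624338843192
```

It has snapped in: the carriage jumped ahead of the finger to y≈0.136 against the clip's 0.1355, with zero force. Now I retreat backward, then up.

Request:
{"op": "jog_arm", "data": {
  "delta_pos": [
    [0,-0.5,0],
    [0,-1.5,0],
    [0,-3,0],
    [0,-4,2],
    [0,-4,6],
    [0,-4,11],
    [0,-4,16],
    [0,-4,18],
    [0,-9,18],
    [0,-15,18],
    [0,-18,18],
    [0,-18,18]
  ],
  "turn": [0,0,0,0,0,0,0,0,0,0,0,0],
  "grip": [1,1,1,1,1,1,1,1,1,1,1,1]
}}

```text
time_s: 11.55
position: [0.5442, -0.0704, 0.2974]
tcp_rot: [[0.004, 1.0, -0.0], [1.0, -0.004, -0.0], [-0.0, -0.0, -1.0]]
force: [0.6, 0.8, 0.6]
opening: 0.005
grasp_force: 0.0
```

```bash
python3 - <<'E'
from h import *
s=read_state();print(s["position"],s["force"])
w=capture("wrist");c=capture("scene")
for p in [(.545,.1355,.085),(.545,.1355,.137)]: print(proj(w,p),proj(c,p))
im=np.zeros((600,640,3),np.uint8);im[:260]=w["color"][:260]
im[260:600]=cv2.resize(c["color"][180:286,260:460],(640,340),interpolation=cv2.INTER_CUBIC)
cv2.imwrite("pics/w5.png",im)
E
```

```text
[ 0.54423098 -0.07042235  0.29740452] [0.63755823 0.76385252 0.60390705]
[317.89825478   7.3409835 ] [340.01440692 234.10659899]
[317.82679601 -13.81458144] [340.23478287 216.91511702]
```

View pics/w5.png

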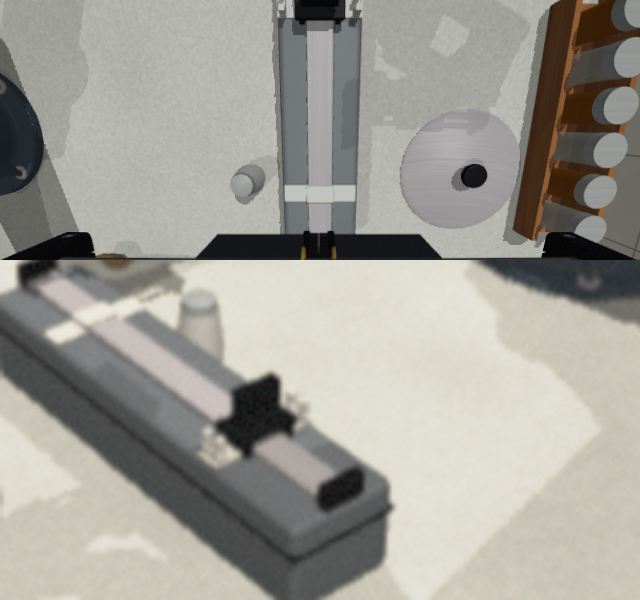

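The carriage sits centred between the clip's ears: the fin is at about (256,400) in the scene crop, against a predicted (257,400). The hand is clear and the shaker is where it was, so I hand in.

```bash
python3 -c "
from rig import *
print(hand_in())"
```

```text
the job is handed in; nothing more can be done
None
```

The cutter carriage is parked in the ribbed clip, within about 1 mm of its centre by camera measurement. It was pushed on one side of the fin only, the hand is clear, and the job was handed in after about 12 s of the 40 s; hand-in returned no verdict.

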